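# Jog the foam cutter four clicks and confirm

## Robot

A 7-joint arm with a two-finger parallel gripper is mounted at the origin on the work surface. World frame = base frame: x ahead of the robot, y to its left, z up, the work surface at z = 0. Lengths are in m, angles in rad, forces in N, time in s.
With the tool pointing down it reaches from about 0.4 to 0.9 m from the base axis. Payload 5.5 kg.
Tool frame: the origin (TCP) lies midway between the tips of the shut fingers; the grasp point (between the pads) lies 19 mm behind it; z points along the fingers, y is the line along which they close (so a half turn about z gives the same grasp; the last joint's range is limited). The gripper opens to 92 mm and grips with 3 to 60 N. Pads are 19 mm wide; open, the fingers measure 130 mm over their backs; the gripper's body (75 mm by 190 mm) begins 47 mm behind the grasp point.
Start: joints at [-0.949, 0.501, -0.427, 1.55, 0.221, 1.138, -0.21], TCP at [0.228, 0.609, 0.227] pointing down, gripper open.
Joint ranges: [-2.88, 2.88], [-0.31, 2.03], [-1.54, 1.56], [0.2, 2.42], [-1.41, 4.55], [0.19, 2.02], [-2.57, 2.57]. Speed limits (rad/s): [2.57, 2.57, 3.14, 3.14, 3.14, 3.14, 3.14].

## Interface

Orientations are given as a unit quaternion [x, y, z, w].
In Python, from plant import arm, effector, solve_ik, optics, current_time_s, current_joints, current_qd, current_tau, current_tool_pos, current_orientation, current_contact_force, current_ft_torque, current_gripper_width, current_grasp_force gives the robot as it stands. The module is installed in compiled form; this text tells all that it offers. Calls block until the motion is done:
- arm.move_to(position, orientation): joint-space move of the TCP to a pose.
- arm.line_to(position, attitude=None, v=0.15, threshold=None): straight line of the TCP; attitude=None keeps the orientation; v is the mean speed in m/s. With threshold (N) it stops when the force on the tool has changed by that much, and returns True; else False.
- arm.move_j(angles): joint-space move.
- effector.gripper_to(opening, effort=None): opening from 0.0 (shut) to 1.0 (fully open); effort is the grip in N (None keeps the last); returns when the fingers have stopped.
- arm.wait(seconds).
- solve_ik(position, orientation): joint angles nearest the present ones, or None.
- optics.snapshot(name): name is "scene" or "top" or "wrist"; returns a dict with "color" (480x640x3 uint8, blue, green, red), "depth" (480x640 float32, m along the optical axis (not along the pixel's ray), 0 where there is no reading), "fov_y" (degrees; the focal length in pixels is half the picture's height over the tangent of half this angle, whatever the lens; pixels are square), "cx", "cy" (the principal point, pixels), "rvec" (rotation vector, rad) and "tvec" (3), from world to camera coordinates, as OpenCV has them; the wrist camera has in their place "T_tool_cam" (4x4, takes a point from camera to tool coordinates, whose origin is the TCP and whose axes are the flange's). Camera axes: x right, y down, z forward; pixel columns grow to the right and rows downward; lengths in m; the calibration is good to about 2 mm. The wrist camera is an equidistant fisheye: a pixel r from the principal point sees the ray r / f radians off the axis. A picture is of the moment at which its call begins: read the wrist's pose just before it.
A pose or a line that the arm cannot do raises arm.MotionError and nothing moves.
- arm.sign_off(): hands the job in; it is judged then, once.
Trained networks look in a picture, given as the dict that the camera call returned (one of the last four; its "shot" number tells which), for a name from the list of things; names that differ only in an ending like _2 or _b are one class to them, and where a whole thing is asked for, a point or a joint stands for the part that bears it (a point fixed in the world has none). Each returns a list of dicts, best first, with "score" (0 to 1); they miss things now and then, are a little off and sometimes report something else, mostly with a low value. They report only what shows in the picture. A call takes as long as a camera call.
- optics.boxes_of(picture, query): "extent" ([left, top, right, bottom] in pixels, round what is visible of it).
- optics.pinpoint(picture, query): "xy" ([column, row] in pixels: a listed point, or the origin of a listed thing).
Readings, each from a call of its own:
- current_time_s(): time.
- current_joints(): joint angles.
- current_qd(): joint speeds.
- current_tau(): joint torques, N m.
- current_tool_pos(): TCP position.
- current_orientation(): TCP orientation.
- current_contact_force(): force on the tool from outside, world axes, zero at the start.
- current_ft_torque(): the same for the moment, N m.
- current_gripper_width(): opening from 0.0 (shut) to 1.0 (fully open).
- current_grasp_force(): force on a finger pad.
Only numpy, scipy, OpenCV 4.12 (cv2) and the standard library are available. Lean on these libraries where they do the work, as an engineer would, in place of code of your own. Each camera call takes 0.05 s, during which the arm holds its last target. There are 200 camera calls.

## Task

Jog the foam cutter forward: with a fingertip, push the finger tab of the jog dial clockwise (seen from above) by exactly four clicks without going past the fourth, then push the round key fully down and let it come up again. Only push, never pinch the tab; leave the square key alone, and neither lift nor shift anything else on the bench. Finish clear of everything.

Things in the scene. Friction and masses are not known exactly. Their poses are not given: they have to be found in the camera images.
- dial_unit: Fixed grey painted housing of the jog dial, 130 x 130 mm and 60 mm high, bolted to the bench; origin at the centre of its underside, z up. The round dial sits at the centre of its top. 18 white ticks around the dial mark the click positions.
- dial (a joint): Turning angle of the jog dial (rad), growing clockwise seen from above. 18 click stops a turn, at whole multiples of 0.349 rad (20 degrees); starts at rest in the stop -0.349, 0 or 0.349; no end stop nearby. About 4 N sideways at the tab's middle takes it out of a click; once past halfway it snaps on into the next stop by itself, up to half a click ahead of the finger, and stays.
- dial_centre (a point): Point on the dial's vertical axis, on the dial's top face, 72 mm above the bench. The dial is a flat aluminium disc of 90 mm diameter, 10 mm thick. Its frame turns with the dial: its -x axis points at the finger tab, z up.
- tab_top (a point): Middle of the top of the dial's upright finger tab, 98 mm above the bench: a flat black fin, 26 mm above the dial's face, 24 mm long radially (19 to 43 mm off the axis), 10 mm thick. Its x points radially to the axis; +y is the way it goes clockwise, so push on its -y face. Over 1 N on its -y half and its +y half (5 mm of thickness each) at once is a pinch.
- key_unit: Fixed grey painted housing of the two keys, 100 mm (x) by 170 mm (y), 50 mm high, bolted to the bench; origin at the centre of its underside, z up. The round key stands at y = +40 mm, the square key at y = -40 mm in its frame.
- round_key (a joint): Travel of the round key (m): 0 up, 0.006 fully down. A spring returns it: 1.2 N to start it, 4.8 N to hold it fully down. It counts as pressed beyond 0.0045.
- round_key_top (a point): Centre of the top of the black round key, 32 mm diameter, 66 mm above the bench when up; it stands 16 mm above its housing and sinks straight down 6 mm.
- square_key (a joint): Travel of the square key (m), same spring and travel as the round key. Must not be pressed.
- square_key_top (a point): Centre of the top of the black square key, 30 x 30 mm, 66 mm above the bench when up.
- jar: Loose glass jar with steel lid, 48 mm diameter, 65 mm high, upright between the two units; origin at the centre of its underside.
- foam: Loose cream foam offcut, 60 x 40 x 50 mm high, between the two units; origin at the centre of its underside.
- mouse: Loose black computer mouse, 105 x 60 x 34 mm; origin under its centre.
- mug: Loose white mug, 80 mm diameter, 90 mm high; origin at the centre of its underside.
- screwdriver: Loose screwdriver lying on the bench; origin under its middle.
- wrench: Loose steel wrench lying on the bench; origin under its middle.

How it is judged:
By the outcome, as a careful person would: the job done as asked, in the order asked, and still so for the second after the job is handed in, with the robot touching nothing.
It also fails if it takes over 58 s, if anything falls off the work surface, if the arm or the gripper's body presses on something with over 40 N, if the wrist force passes 120 N, or if a joint passes its speed limit or range.

## Working session

There is one attempt and no reset: what is moved stays moved. The work goes in short steps, each a Python script; the robot and the scene stay as the last script left them, time stands still between calls to the robot, and variables do not carry over. Pictures are saved under pics/ and viewed, at most 10 in all, crops included, and the job is handed in when it is done.

```bash
mkdir -p pics; ls; cat > h.py <<'E'
import numpy as np, cv2
from plant import *
def ray_pt(p,uv,z):
    f=240/np.tan(np.radians(p["fov_y"])/2)
    R,_=cv2.Rodrigues(np.array(p["rvec"],float)); t=np.array(p["tvec"],float).ravel()
    d=R.T@np.array([(uv[0]-p["cx"])/f,(uv[1]-p["cy"])/f,1]); c=-R.T@t
    return c+d*(z-c[2])/d[2]
def cloud(p):
    f=240/np.tan(np.radians(p["fov_y"])/2)
    R,_=cv2.Rodrigues(np.array(p["rvec"],float)); t=np.array(p["tvec"],float).ravel()
    v,u=np.mgrid[:480,:640]; d=p["depth"].astype(float)
    X=np.stack([(u-p["cx"])/f*d,(v-p["cy"])/f*d,d],-1)
    return (X-t)@R
E
python3 - <<'E'
from h import *
for n in ("top","scene"):
    p=optics.snapshot(n); cv2.imwrite(f"pics/{n}1.png",p["color"])
    C=cloud(p)
    for q,z in (("dial_centre",.072),("tab_top",.098),("round_key_top",.066),("square_key_top",.066),("dial_unit",0),("key_unit",0),("jar",0),("foam",0)):
        for r in optics.pinpoint(p,q)[:2]:
            u,v=map(int,np.round(r["xy"])); u=min(max(u,0),639); v=min(max(v,0),479)
            print(n,q,round(r["score"],2),np.round(r["xy"]),ray_pt(p,r["xy"],z).round(4),C[v,u].round(3))
print(current_time_s(),current_orientation(),current_gripper_width())
E
```

```text
pics
top dial_centre 0.24 [382. 278.] [ 0.5238 -0.1498  0.072 ] [ 0.52  -0.145  0.099]
top tab_top 0.58 [384. 278.] [ 0.5189 -0.1496  0.098 ] [ 0.52  -0.15   0.098]
top round_key_top 0.64 [229. 259.] [0.5551 0.194  0.066 ] [0.555 0.193 0.066]
top round_key_top 0.55 [385. 268.] [ 0.5465 -0.1552  0.066 ] [ 0.545 -0.155  0.073]
top square_key_top 0.5 [265. 267.] [0.5389 0.1109 0.066 ] [0.54  0.112 0.062]
top dial_unit 0.73 [378. 270.] [ 0.5506 -0.1489  0.    ] [ 0.54  -0.139  0.073]
top key_unit 0.59 [252. 270.] [0.5417 0.1506 0.    ] [0.534 0.143 0.05 ]
top jar 0.76 [316. 288.] [ 0.5027 -0.0034  0.    ] [ 0.497 -0.004  0.066]
top foam 0.62 [317. 226.] [ 6.522e-01 -1.000e-04  0.000e+00] [ 0.64  -0.001  0.052]
scene dial_centre 0.75 [289. 197.] [ 0.5462 -0.1531  0.072 ] [ 0.551 -0.149  0.076]
scene round_key_top 0.48 [401. 262.] [0.5481 0.1909 0.066 ] [0.553 0.192 0.071]
scene square_key_top 0.75 [374. 242.] [0.5352 0.1069 0.066 ] [0.539 0.11  0.07 ]
scene dial_unit 0.89 [290. 215.] [ 0.5373 -0.1608  0.    ] [ 0.592 -0.107  0.064]
scene key_unit 0.88 [386. 273.] [0.543  0.1545 0.    ] [0.587 0.178 0.053]
scene jar 0.79 [344. 232.] [ 0.4952 -0.0086  0.    ] [0.52  0.009 0.028]
scene foam 0.94 [306. 266.] [ 0.6496 -0.0027  0.    ] [0.666 0.013 0.023]
0.9 [ 1.78420396e-01  9.83954349e-01  3.72520991e-05 -5.83786196e-07] 0.99912034428231
```

View pics/top1.png

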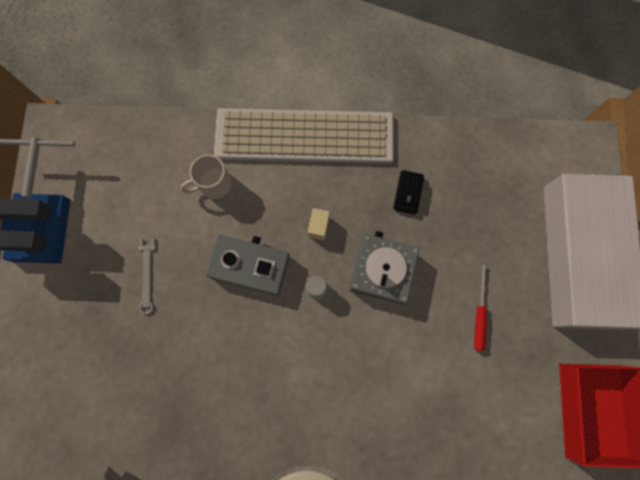

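View pics/scene1.png

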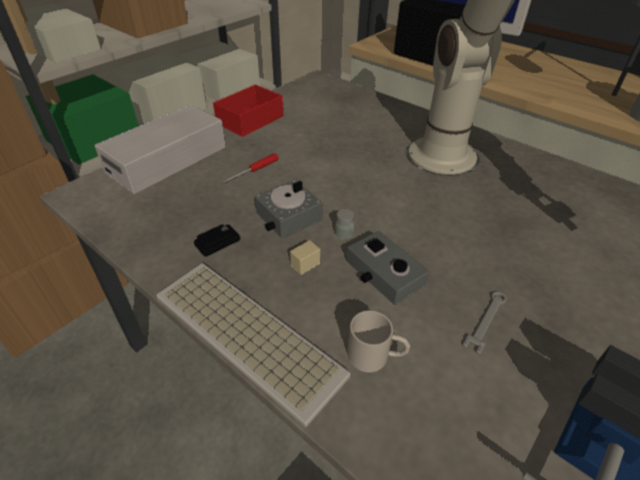

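The top view shows the dial at about (386,267) with its tab at (384,279), on the side facing the robot, so clockwise takes it towards +y. The round key is at (229,259), the square key at (265,267), and the jar and foam stand between the units. Next I'll look from close above.

```bash
cat >> h.py <<'E'
from scipy.spatial.transform import Rotation as Ro
def q_y(t):  # tool down, tool y axis along world direction angle t (rad)
    y=np.array([np.cos(t),np.sin(t),0]); z=np.array([0,0,-1.]); x=np.cross(y,z)
    return Ro.from_matrix(np.c_[x,y,z]).as_quat()
def wrist():
    pos=np.array(current_tool_pos()); R=Ro.from_quat(current_orientation()).as_matrix()
    p=optics.snapshot("wrist"); T=np.array(p["T_tool_cam"])
    p["Rw"]=R@T[:3,:3]; p["cw"]=pos+R@T[:3,3]; p["f"]=240/np.tan(np.radians(p["fov_y"])/2)
    return p
def wdir(p,uv):
    d=np.array(uv,float)-[p["cx"],p["cy"]]; r=np.linalg.norm(d,axis=-1,keepdims=True)+1e-9; th=r/p["f"]
    return np.concatenate([d/r*np.sin(th),np.cos(th)],-1)
def wpt(p,uv,z):
    d=wdir(p,uv)@p["Rw"].T; return p["cw"]+d*((z-p["cw"][2])/d[...,2:])
def wcloud(p):
    v,u=np.mgrid[:480,:640]; d=wdir(p,np.stack([u,v],-1)); D=p["depth"].astype(float)[...,None]
    C=p["cw"]+(d/np.maximum(d[...,2:],1e-3)*D)@p["Rw"].T; C[D[...,0]==0]=np.nan; return C
E
python3 - <<'E'
from h import *
effector.gripper_to(0.0,10)
arm.move_to([0.47,-0.15,0.26],q_y(np.pi/2))
p=wrist(); cv2.imwrite("pics/w1.png",p["color"]); C=wcloud(p)
print("cam",p["cw"],p["fov_y"],p["T_tool_cam"])
for q,z in (("dial_centre",.072),("tab_top",.098),("dial_unit",0)):
    for r in optics.pinpoint(p,q)[:2]: print(q,round(r["score"],2),np.round(r["xy"]),wpt(p,r["xy"],z).round(4))
d=np.array([.547,-.154]); near=np.linalg.norm(C[...,:2]-d,axis=-1)<.1
def rect(m):
    P=C[m][:,:2].astype(np.float32)*1000; print(m.sum(),P.mean(0),cv2.minAreaRect(P))
rect(near&(C[...,2]>.085)&(C[...,2]<.106)); rect(near&(C[...,2]>.066)&(C[...,2]<.078)); rect(near&(C[...,2]>.054)&(C[...,2]<.064))
for y in (np.pi/2,np.pi/2-1.6,np.pi/2+.3,-np.pi/2,-np.pi/2-1.6):
    print(y,solve_ik([.52,-.18,.085],q_y(y)),solve_ik([.55,-.12,.085],q_y(y)))
print(current_time_s(),current_joints(),current_contact_force())
E
```

```text
cam [ 0.39371221 -0.14909661  0.41618791] 65.70646984690485 [[-1.32318603e-04 -9.58945396e-01 -2.83590744e-01  7.66416071e-02]
 [ 9.99999984e-01 -1.60299658e-04  7.54609173e-05  2.10185006e-04]
 [-1.17822398e-04 -2.83590730e-01  9.58945402e-01 -1.56284584e-01]
 [ 0.00000000e+00  0.00000000e+00  0.00000000e+00  1.00000000e+00]]
dial_centre 0.85 [303. 295.] [ 0.5471 -0.1564  0.072 ]
tab_top 0.61 [310. 274.] [ 0.5145 -0.1491  0.098 ]
dial_unit 0.74 [304. 273.] [ 0.5498 -0.1565  0.    ]
dial_unit 0.45 [306. 296.] [ 0.5805 -0.1551  0.    ]
320 [ 515.1061  -149.43521] ((516.2262573242188, -149.65704345703125), (10.552679061889648, 24.89777183532715), 79.02716827392578)
2423 [ 526.13464 -159.37427] ((526.6173095703125, -157.6180877685547), (49.887603759765625, 88.98116302490234), 4.640091419219971)
5356 [ 508.74762 -153.66296] ((528.6752319335938, -152.34512329101562), (130.8907928466797, 93.60517883300781), 77.14376831054688)
1.5707963267948966 [ 0.07368308  0.48747624  0.26375359  1.93167849 -0.18109159  0.74506871
  2.01247054] [-0.01239589  0.50261936  0.22701511  1.89927268 -0.15855857
[... 262 characters left out ...]
659  0.24171389  1.93107152 -0.16569344  0.74397588
  2.29904873] [ 0.00487737  0.50091719  0.20502461  1.8986607  -0.14300644  0.75599934
  2.16047299]
-1.5707963267948966 [-0.46016459  0.72331444  1.01248334  1.94801696 -0.7797356   0.92467882
 -0.617877  ] [-0.54750377  0.72344813  0.97806512  1.91613288 -0.75791262  0.92518121
 -0.76185527]
-3.1707963267948966 [-0.60494318  1.01836163  1.35103669  1.95132332 -1.10434621  1.19480392
 -1.97726356] [ 1.04898072  0.9698595  -1.30582923  1.86450604  1.02940113  1.19131468
  2.48589162]
5.3417 [ 1.11447677e-03  1.54413295e-01  2.80639660e-01  1.91646208e+00
 -4.83746662e-02  1.07730349e+00  1.87319698e+00] [ 0.15356601 -0.80094052 -0.47430277]
```

View pics/w1.png

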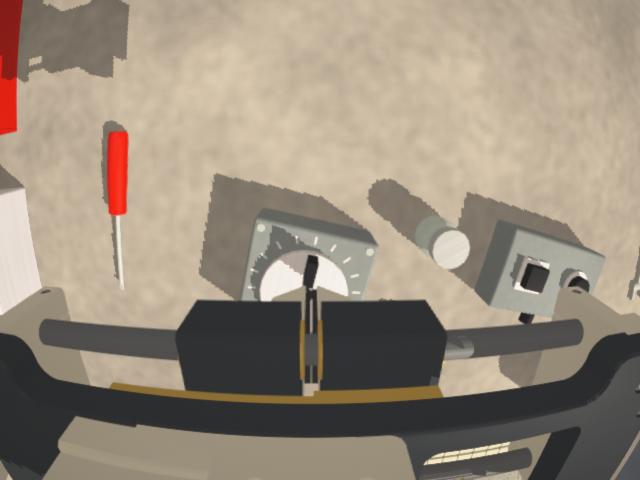

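The close view shows the tab at (310,272), beside the ticks nearest the arm. The depth fit puts the dial centre at about (0.547,-0.156), the tab direction at about 168° and the housing at 167°, so the dial sits at its stop 0. Now I'll go down beside the tab and find contact.

```bash
cat >> h.py <<'E'
c=np.array([.547,-.156]); PH=np.radians(168)
def pose(a,d,z,r=.031):  # a: clockwise rad from start, d: TCP behind tab mid-plane
    f=PH-a; u=np.array([np.cos(f),np.sin(f)]); t=np.array([np.sin(f),-np.cos(f)])
    return [*(c+r*u-d*t),z], q_y(f-np.pi/2)
def push(a0,a1,d,z=.083,v=.03,step=4):
    n=max(1,int(np.ceil(np.degrees(abs(a1-a0))/step)))
    for a in np.linspace(a0,a1,n+1)[1:]: arm.line_to(*pose(a,d,z),v=v)
E
python3 - <<'E'
from h import *
arm.move_to(*pose(0,.045,.15))
print(arm.line_to(pose(0,.045,.083)[0],v=.1,threshold=3),current_tool_pos(),current_contact_force())
print(arm.line_to(pose(0,.0,.083)[0],v=.02,threshold=1.5))
P=np.array(current_tool_pos()); t=np.array([np.sin(PH),-np.cos(PH)])
print(P,"d",-(P[:2]-c)@t,current_contact_force(),current_time_s())
p=wrist(); cv2.imwrite("pics/w2.png",p["color"])
E
```

```text
False [ 0.50790436 -0.19372528  0.08369212] [ 0.59553932 -0.65092495 -0.31608788]
True
[ 0.51187067 -0.17120619  0.08271383] d 0.022177692879006557 [-0.6402052  -0.91928477  1.56078584] 7.9667
```

View pics/w2.png

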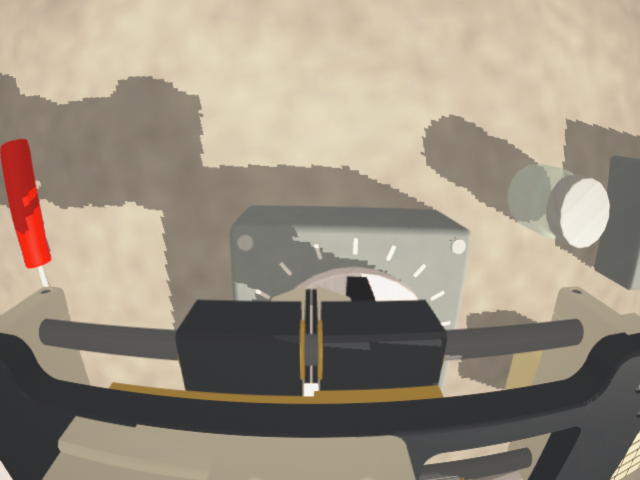

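The fingertips, at (310,290), are beside the tab at (358,290), but the force reading is still within noise. I'll creep in using averaged force.

```bash
cat >> h.py <<'E'
def force(n=6):
    F=[]
    for _ in range(n): F.append(current_contact_force()); arm.wait(.02)
    return np.mean(F,0)
E
python3 - <<'E'
from h import *
t=np.array([np.sin(PH),-np.cos(PH)]); f0=None
for d in np.arange(.024,.012,-.001):
    arm.line_to(pose(0,d,.083)[0],v=.03); F=force(); s=F[:2]@t
    if f0 is None: f0=s
    P=np.array(current_tool_pos()); print(round(d,4),"real",-(P[:2]-c)@t,"ft",s-f0,"fz",F[2])
    if s-f0<-1.8: break
print(current_time_s())
E
```

```text
0.024 real 0.02383944488960971 ft 0.0 fz -0.28248638365228534
0.023 real 0.022905430746410296 ft 0.07287215132010764 fz 0.23000577680066955
0.022 real 0.022174746876571356 ft -0.8997910086787345 fz 0.2677898969840263
0.021 real 0.021862396727342324 ft -4.25636085803996 fz -0.2991266203902003
9.4167
```

Contact is at d≈22 mm, with 4 N building up after that. I'll push round to about 3.6 clicks and look.

```bash
python3 - <<'E'
from h import *
push(0,np.radians(71),.022)
P=np.array(current_tool_pos()); a=np.radians(71); f=PH-a; t=np.array([np.sin(f),-np.cos(f)]);u=np.array([np.cos(f),np.sin(f)])
print("d",-(P[:2]-c)@t,"r",(P[:2]-c)@u,P[2],force(),current_time_s())
p=wrist(); cv2.imwrite("pics/w3.png",p["color"]); C=wcloud(p)
m=(np.linalg.norm(C[...,:2]-c,axis=-1)<.06)&(C[...,2]>.09)&(C[...,2]<.103)&(p["color"].max(-1)<60)
Q=C[m][:,:2]; print(m.sum(),Q.mean(0),cv2.minAreaRect((Q*1000).astype(np.float32)))
for cam in("top","scene"):
    s=optics.snapshot(cam)
    for r in optics.pinpoint(s,"tab_top")[:2]:
        X=ray_pt(s,r["xy"],.098)[:2]; print(cam,r,X,np.degrees(np.arctan2(*(X-c)[::-1])))
E
```

```text
d 0.02120741063184208 r 0.031393393475157974 0.08305287718670237 [ 0.04628058  0.05543859 -0.21386093] 14.0167
192 [ 0.53668321 -0.11494126] ((533.6608276367188, -115.88053131103516), (28.74396514892578, 2.2745981216430664), 11.679587364196777)
scene {'xy': [376.1, 242.4], 'score': 0.33} [0.56308235 0.12956664] 86.77666065164048
```

View pics/w3.png

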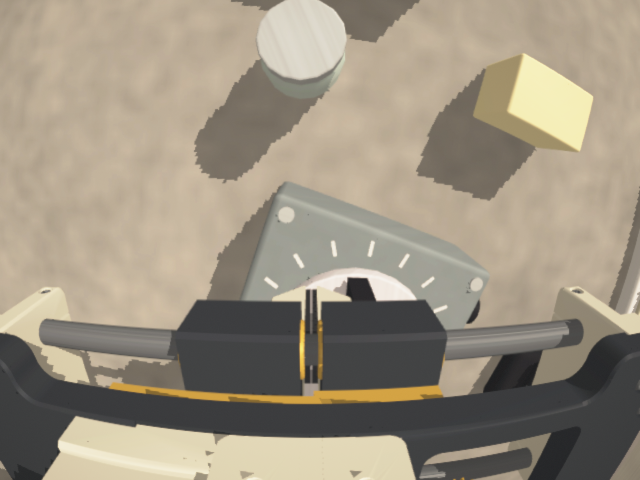

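The tab at (360,290) sits just ahead of the fingertips with no contact force, and the jar and foam look untouched. I'll back off, rise and measure the tab.

```bash
python3 - <<'E'
from h import *
a=np.radians(71)
arm.line_to(pose(a,.036,.083)[0],v=.1); arm.line_to(pose(a,.036,.14)[0],v=.15)
arm.line_to([0.51,-0.10,.24],q_y(np.pi/2-.6),v=.25)
p=wrist(); cv2.imwrite("pics/w4.png",p["color"]); C=wcloud(p)
for q,z in (("dial_centre",.072),("tab_top",.098)):
    for r in optics.pinpoint(p,q)[:2]: print(q,r,wpt(p,r["xy"],z))
m=(np.linalg.norm(C[...,:2]-c,axis=-1)<.05)&(C[...,2]>.088)&(C[...,2]<.104)
Q=C[m][:,:2]; print(m.sum(),Q.mean(0),cv2.minAreaRect((Q*1000).astype(np.float32)),np.degrees(np.arctan2(*(Q.mean(0)-c)[::-1])))
s=optics.snapshot("top"); C=cloud(s)
m=(np.linalg.norm(C[...,:2]-c,axis=-1)<.05)&(C[...,2]>.088)&(C[...,2]<.104)
Q=C[m][:,:2]; print(m.sum(),Q.mean(0),np.degrees(np.arctan2(*(Q.mean(0)-c)[::-1])))
print(current_time_s())
E
```

```text
dial_centre {'xy': [286.8, 292.6], 'score': 0.7} [ 0.54973797 -0.15534531  0.072     ]
tab_top {'xy': [308.3, 279.9], 'score': 0.82} [ 0.54217085 -0.12511448  0.098     ]
344 [ 0.54303609 -0.12362245] ((544.1924438476562, -125.24220275878906), (10.820562362670898, 24.216489791870117), 4.160514831542969) 96.97984845607398
0 [nan nan] nan
16.2917<stdin>:12: RuntimeWarning: Mean of empty slice.
  ret = um.true_divide(
```

View pics/w4.png

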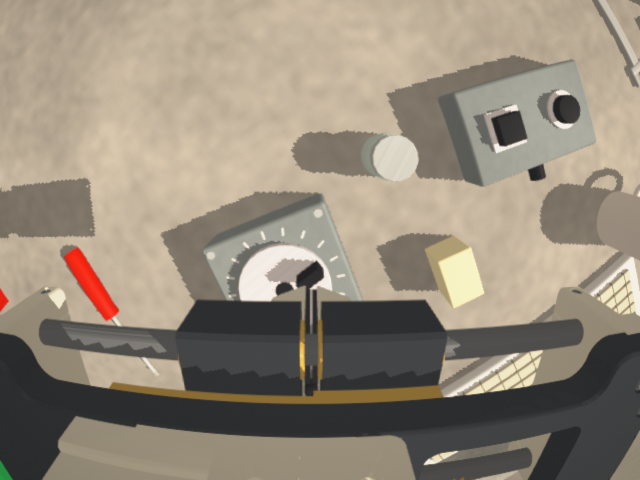

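The tab at (312,273) measures 71–75° of turn. The stops are at 60° and 80°, so it is probably at 80°, but the fingers partly hide it. I'll check from an unobstructed view.

```bash
python3 - <<'E'
from h import *
arm.line_to([0.547,-0.225,.24],q_y(0),v=.25)
p=wrist(); cv2.imwrite("pics/w5.png",cv2.resize(p["color"][120:360,160:480],None,fx=2,fy=2)); C=wcloud(p)
for q,z in (("dial_centre",.072),("tab_top",.098)):
    for r in optics.pinpoint(p,q)[:2]: print(q,r,wpt(p,r["xy"],z))
near=np.linalg.norm(C[...,:2]-c,axis=-1)
def rect(m):
    Q=C[m][:,:2]; print(m.sum(),Q.mean(0),cv2.minAreaRect((Q*1000).astype(np.float32)))
rect((near<.055)&(C[...,2]>.092)&(C[...,2]<.104)); rect((near<.055)&(C[...,2]>.069)&(C[...,2]<.076)); rect((near<.1)&(C[...,2]>.056)&(C[...,2]<.064))
print(current_time_s())
E
```

```text
dial_centre {'xy': [314.3, 153.0], 'score': 0.61} [ 0.54977687 -0.15931447  0.072     ]
tab_top {'xy': [308.1, 109.5], 'score': 0.69} [ 0.54459641 -0.12340953  0.098     ]
394 [ 0.54445757 -0.12588249] ((544.5173950195312, -125.7303237915039), (10.530983924865723, 24.30808448791504), 4.0988898277282715)
7319 [ 0.54689588 -0.15770387] ((546.9208984375, -156.51345825195312), (89.36531066894531, 87.62789154052734), 0.2839227020740509)
11088 [ 0.54688609 -0.15540205] ((546.81884765625, -156.3172149658203), (129.6764373779297, 129.69017028808594), 77.23307037353516)
17.5583
```

View pics/w5.png

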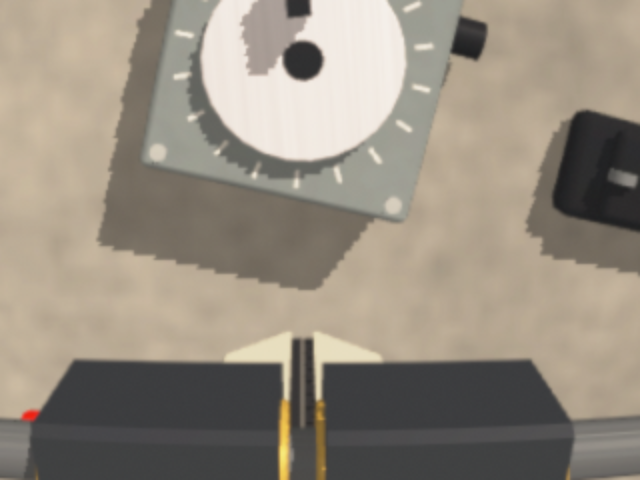

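The view is clear now. The ticks lie at 6.7° + 20°k, so the stop is at 86.7°, and the tab is at 94.3°. It is only just past halfway (96.7°) and friction is holding it there. I'll push it about 5° further, still short of the stop.

```bash
python3 - <<'E'
from h import *
a=np.radians(71)
arm.line_to(*pose(a,.036,.14),v=.25); arm.line_to(pose(a,.036,.083)[0],v=.1)
arm.line_to(pose(a,.024,.083)[0],v=.06)
push(a,np.radians(77),.022,v=.015,step=2); print(force())
b=np.radians(77)
arm.line_to(pose(b,.036,.083)[0],v=.1); arm.line_to(pose(b,.036,.14)[0],v=.15)
arm.line_to([0.547,-0.225,.24],q_y(0),v=.25)
p=wrist(); C=wcloud(p)
near=np.linalg.norm(C[...,:2]-c,axis=-1)
Q=C[(near<.055)&(C[...,2]>.092)&(C[...,2]<.104)][:,:2]
print(Q.mean(0),cv2.minAreaRect((Q*1000).astype(np.float32)),np.degrees(np.arctan2(*(Q.mean(0)-c)[::-1])),current_time_s())
E
```

```text
[ 0.28121975  0.25507059 -0.52054247]
[ 0.5469455 -0.1256275] ((546.899658203125, -125.3970718383789), (8.719000816345215, 24.35849380493164), 0.10740116983652115) 90.10280863567756 22.15
```

```bash
python3 - <<'E'
from h import *
arm.line_to([0.547,-0.24,.22],q_y(0),v=.25)
p=wrist(); C=wcloud(p); cv2.imwrite("pics/w6.png",cv2.resize(p["color"][:260,170:490],None,fx=2.3,fy=2.3,interpolation=cv2.INTER_CUBIC))
near=np.linalg.norm(C[...,:2]-c,axis=-1)
Q=C[(near<.055)&(C[...,2]>.092)&(C[...,2]<.104)][:,:2]
print(len(Q),Q.mean(0),cv2.minAreaRect((Q*1000).astype(np.float32)),current_time_s())
# ticks: white blobs on housing top, refined using plane z=.06
v,u=np.mgrid[:480,:640]; W=wpt(p,np.stack([u,v],-1),.0605)
r=np.linalg.norm(W[...,:2]-c,axis=-1); img=p["color"].min(-1)
m=((r>.048)&(r<.062)&(img>185)).astype(np.uint8)
n,l,st,ce=cv2.connectedComponentsWithStats(m)
for i in range(1,n):
    if st[i,4]>5:
        X=W[l==i][:,:2].mean(0)-c; g=np.degrees(np.arctan2(X[1],X[0])); print(st[i,4],np.round(g,1),np.round(g%20,1),np.linalg.norm(X).round(4))
E
```

```text
423 [ 0.54682419 -0.12554559] ((546.6079711914062, -125.57354736328125), (23.893110275268555, 9.579075813293457), 89.9850845336914) 22.45
22 86.6 6.6 0.0549
23 107.0 7.0 0.0543
22 66.5 6.5 0.0543
25 127.1 7.1 0.0541
19 46.5 6.5 0.0544
22 147.2 7.2 0.0544
24 26.5 6.5 0.055
24 167.4 7.4 0.0544
19 6.5 6.5 0.0551
20 -172.5 7.5 0.0553
22 -13.4 6.6 0.0553
10 -152.4 7.6 0.0572
23 -33.2 6.8 0.0555
25 -53.0 7.0 0.0554
7 -132.5 7.5 0.0577
20 -72.7 7.3 0.0557
13 -92.6 7.4 0.0574
```

View pics/w6.png

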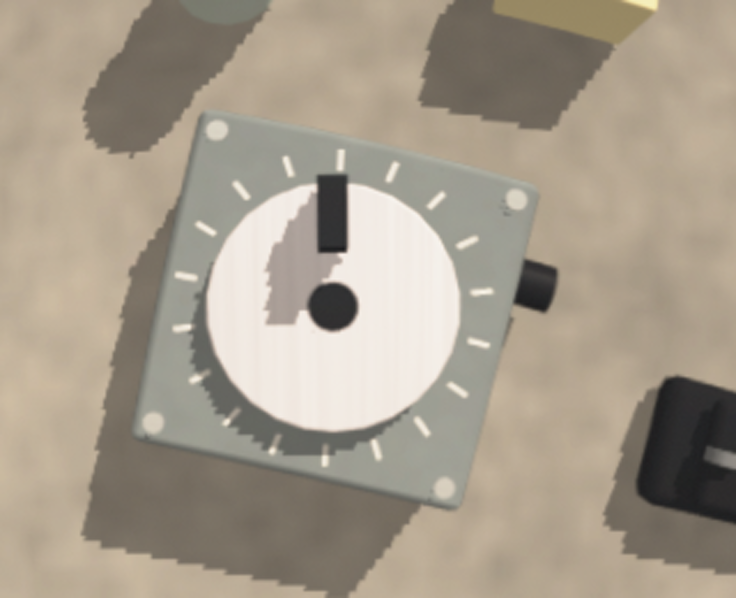

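The view is clear: the tab at (332,213) points just short of the tick at (340,160), with the stop at 87.0° and the tab at 90.0°. It's in the fourth click, resting 3° short because of friction. I'll give it a last small nudge to seat it, without passing the stop.

```bash
python3 - <<'E'
from h import *
a=np.radians(75)
arm.line_to(*pose(a,.036,.14),v=.25); arm.line_to(pose(a,.036,.083)[0],v=.1)
arm.line_to(pose(a,.024,.083)[0],v=.06)
b=np.radians(79.2); push(a,b,.022,v=.015,step=2); print(force())
arm.line_to(pose(b,.036,.083)[0],v=.1); arm.line_to(pose(b,.036,.14)[0],v=.15)
arm.line_to([0.547,-0.24,.22],q_y(0),v=.25)
p=wrist(); C=wcloud(p)
near=np.linalg.norm(C[...,:2]-c,axis=-1)
Q=C[(near<.055)&(C[...,2]>.092)&(C[...,2]<.104)][:,:2]
print(Q.mean(0),cv2.minAreaRect((Q*1000).astype(np.float32)),current_time_s())
# go to keys, look
arm.line_to([0.53,-0.05,.24],v=.3); arm.line_to([0.54,0.12,.24],v=.3)
p=wrist(); C=wcloud(p); cv2.imwrite("pics/w7.png",p["color"])
for q in ("round_key_top","square_key_top"):
    for r in optics.pinpoint(p,q)[:2]: print(q,r,wpt(p,r["xy"],.066))
for g in ([.555,.194],[.539,.111]):
    m=(np.linalg.norm(C[...,:2]-g,axis=-1)<.03)&(C[...,2]>.061)&(C[...,2]<.071); Q=C[m][:,:2]
    print(m.sum(),Q.mean(0),cv2.minAreaRect((Q*1000).astype(np.float32)))
print(current_time_s())
E
```

```text
[-0.44997944  0.22133387  0.40583398]
[ 0.54865262 -0.1255031 ] ((548.6336059570312, -125.34181213378906), (24.27812957763672, 9.906366348266602), 86.70877075195312) 26.7917
round_key_top {'xy': [329.9, 139.4], 'score': 0.61} [0.55720836 0.19406954 0.066     ]
square_key_top {'xy': [306.7, 222.7], 'score': 0.71} [0.53653796 0.11880209 0.066     ]
971 [0.55587485 0.19471265] ((555.734619140625, 194.8306427001953), (31.420875549316406, 30.1661376953125), 89.84321594238281)
1017 [0.53871023 0.11748589] ((538.6011352539062, 117.0379638671875), (30.489938735961914, 30.241762161254883), 77.3969955444336)
28.45
```

View pics/w7.png

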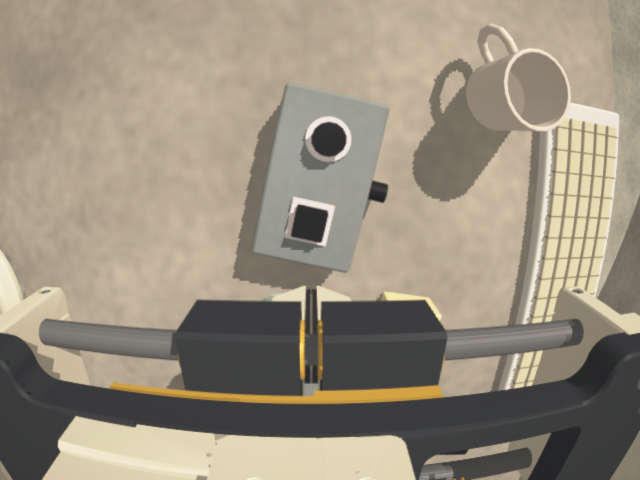

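The tab is seated (86.7° against the stop at 87°). The view shows the round key at (329,139), fitted to (0.556,0.195), and the square key at (310,223), 80 mm apart as they should be. I'll press the round key.

```bash
python3 - <<'E'
from h import *
k=[.5558,.1948]
arm.line_to([*k,.24],v=.3); arm.line_to([*k,.09],v=.15); f0=force()[2]
arm.line_to([*k,.068],v=.04)
for z in np.arange(.066,.0555,-.001):
    arm.line_to([*k,z],v=.03); F=force(4)[2]-f0; print(round(z,4),current_tool_pos()[2].round(4),round(F,2))
    if F>9: break
arm.wait(.2)
arm.line_to([*k,.09],v=.05); arm.line_to([*k,.24],v=.2)
arm.line_to([.53,.05,.28],v=.3)
p=wrist(); C=wcloud(p)
m=(np.linalg.norm(C[...,:2]-k,axis=-1)<.012); print("key z",np.nanmedian(C[m][:,2]))
m=(np.linalg.norm(C[...,:2]-[.5387,.117],axis=-1)<.012); print("sq z",np.nanmedian(C[m][:,2]),current_time_s())
E
```

```text
0.066 0.0663 1.11
0.065 0.0652 1.59
0.064 0.0642 2.43
0.063 0.0632 2.99
0.062 0.0621 3.34
0.061 0.0611 4.09
0.06 0.0603 6.19
0.059 0.0601 13.38
key z 0.06437807301235543
sq z 0.06433214886510777 35.9167
```

The key bottomed out at z = 0.060 with the force rising sharply, and it has come back up level with the square key. The arm is clear, so I'm handing in.

```bash
python3 - <<'E'
from h import *
print(arm.sign_off(), current_time_s())
E
```

```text
the job is handed in; nothing more can be done
the job is handed in; nothing more can be done
```

I pushed the dial exactly four clicks clockwise (tab measured at 86.7°, stop at 87°), pressed the round key fully down and let it come back up, and handed the job in at about 36 s with the arm clear.

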